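# Load the windowed sample holder into the sloping spectrometer dock

### The arm

A 6-joint arm with a two-finger parallel gripper is mounted at the origin on the work surface. World frame = base frame: x ahead of the robot, y to its left, z up, the work surface at z = 0. Lengths are in m, angles in rad, forces in N, time in s.
With the tool pointing down it reaches from about 0.4 to 0.825 m from the base axis. Payload 7 kg.
Tool frame: the origin (TCP) lies on the centre line of the jaws, within the pads' length; the fingertips stand 22 mm ahead of it and the grasp point (between the pads) lies 3 mm ahead of it; z points along the fingers, y is the direction in which the jaws open and shut (so a half turn about z gives the same grasp; the last joint's range is limited). The gripper opens to 88 mm and grips with 3 to 60 N. Pads are 19 mm wide; open, the fingers measure 130 mm over their backs; the gripper's body (78 mm by 193 mm) begins 47 mm behind the grasp point.
Start: joints at [1.62, 0.359, 0.012, 0, -1.224, -0.288], TCP at [0.16, 0.656, 0.249] pointing down, gripper open.
Joint ranges: [-3.07, 3.07], [-1.43, 2.12], [-1.02, 1.25], [-3.03, 1.67], [-3.05, -0], [-3.03, 3.03]. Speed limits (rad/s): [2.39, 2.39, 3.01, 3.14, 3.14, 3.14].

### API

Orientations are given as [roll, pitch, yaw] about the fixed x, y, z axes, in that order (R = Rz(yaw) Ry(pitch) Rx(roll)).
In Python, from station import arm gives the robot as it stands. The module is installed in compiled form; this text tells all that it offers.
- The arm moves only by the tool arm_command, never from a script. Its argument "motion" is a list of rows, each a list of 3 entries, a list of its own where there are three numbers: the shift along the tool's x, y, z in mm, then the turn, a rotation vector about the tool's x, y, z in degrees, then the opening, from 0 (shut) to 1 (fully open). In form: [[[tx, ty, tz], [wx, wy, wz], grip], ...]. A call has 1 to 20 rows; each row shifts and turns the commanded pose from where the row before left it, along the tool's axes as they then stand; what a row does not reach is not made up. A row lasts 1/12 s, in which the tool goes at most 41.7 mm and 7.16 degrees, less where a joint would pass 70% of its speed; a pose out of reach is approached as far as the arm can. A call is refused whole if a number of a shift passes 41.7 or a number of a turn 7.16, either way. A call with a gripper value outside its range is refused whole. The fingers move at their own pace and stop on an object; "newtons" is the grip in N (left out, the last holds). Time passes only in rows, so rows that do not move let the fingers close. It gives the time, the measured TCP pose, the force and the opening at its end, in the units of the state.
- arm.get_state(): the state, without advancing time (a new reading comes with each control period).
- arm.grab_frame(name): name is "side" or "top" or "wrist"; returns the picture (480x640x3 uint8, red, green, blue); there is no depth.
- arm.camera_info(name): a dict with "fov_y" (degrees; the focal length in pixels is half the picture's height over the tangent of half this angle, whatever the lens; pixels are square), "cx", "cy" (the principal point, pixels), "view" (4x4, takes a point from world to camera coordinates); the wrist camera has in their place "tool_from_camera" (4x4, takes a point from camera to tool coordinates, whose origin is the TCP and whose axes are the flange's). Camera axes: x right, y down, z forward; pixel columns grow to the right and rows downward; lengths in m; the calibration is good to about 2 mm. The wrist camera is an equidistant fisheye: a pixel r from the principal point sees the ray r / f radians off the axis. A picture is of the moment at which its call begins: read the wrist's pose just before it. camera_info takes no time and is no camera call.
- arm.job_done(): hands the job in, once; it reports no verdict.
The state is a dict: "t": time; "q": joint angles; "qd": joint speeds; "joint_efforts": joint torques, N m; "eef_pos": TCP position; "ee_rot": TCP orientation; "force": force on the tool from outside, world axes, zero at the start; "moment": the same for the moment, N m; "width": finger opening in m.
Only numpy, scipy, OpenCV 4.12 (cv2) and the standard library are available. Lean on these libraries where they do the work, as an engineer would, in place of code of your own. Each camera call takes 0.05 s, during which the arm holds its last target. There are 200 camera calls.

### The job

Take the windowed sample holder, the one with the wide flat grip, out of the grey rack and slide it blade first into the slot of the leaning dock until it is fully home on the slot floor, keeping hold of it on the way in rather than dropping it. Then let go. Leave the other holder in the rack and do not disturb the other things on the bench.

Things in the scene. Friction and masses are not known exactly. Their poses are not given: they have to be found in the camera images.
- sample_holder: Holder to load, upright in a rack slot. Aluminium blade 60 mm wide (its y), 5 thick (x), 90 long (z), with a 30 x 36 window; lowest 6 mm reduced to 54 x 3.4 as lead-in. White slab grip above it, 50 mm wide (y), 12 thick (x), 50 tall. Origin: centre of the bottom edge, z up to the grip. Same when turned half round about z. About 110 g.
- holder_grip (a point): Centre of the sample holder's flat grip, 115 mm up its z axis from its origin.
- blank_holder: The other holder, to be left in the rack: same blade size but no window, and a round white grip 20 mm in diameter, from 90 to 140 mm above its origin. Origin: centre of the bottom edge, z up.
- rack: Grey plastic rack fixed to the bench, 80 mm deep (x), 190 long (y), 50 high, with two upright slots in line along y, centred 50 mm either side of the middle. Slot floor 8 mm above the bench; slots 42 mm deep, 7.2 wide (x), 66 long (y). Origin: centre of the underside.
- dock_slot: White slotted block of the dock, leaning 30 degrees towards the robot. Origin: centre of the slot floor, 45 mm above the bench. z points up out of the slot (up and towards the robot), x across its thickness (up, away from the robot), y along its width. Slot 8 mm (x) by 68 mm (y), straight walls 50 mm deep. Block 36 by 92 mm outside. With the holder home, the two origins and z axes coincide.
- slot_mouth (a point): Centre of the dock slot's mouth, 60 mm up the slot's z axis, where flared aluminium lips widen it to about 24 mm (x).
- dock: Grey fixed base of the dock, 130 (x) by 120 (y) by 30 mm, with a 30 mm black step on its far edge; the slotted block rises from it, and a black lens boss sticks out 10 mm from the block's robot-side face. Origin: centre of the underside.
- reagent_jar: Bystander: amber jar with black cap, 44 mm in diameter, 75 mm tall, standing between rack and dock. Origin: centre of the underside.
- paper_roll: Bystander: upright white paper roll, 104 mm in diameter, 100 mm tall, beyond the jar, in the middle. Origin: centre of the underside.
- cream_pot: Bystander: small orange pot with white lid, 38 mm in diameter, 35 mm tall, on the left. Origin: centre of the underside.
- mouse: Bystander: grey computer mouse 105 x 60 x 32 mm, in the middle on the robot's side. Origin: centre of the underside.
- wash_bottle: Bystander: white bottle with blue cap, 64 mm in diameter, 170 mm tall, on the right. Origin: centre of the underside.
There are look-alikes about, which are no part of the job. Leave any red or turquoise look-alike of the sample_holder alone.

How it is judged:
On the way:
1. the windowed holder is held in the gripper with its blade at least 20 mm down the straight part of the dock slot (x of sample_holder in the frame of dock_slot between -0.008 and 0.008 m and y of sample_holder in the frame of dock_slot between -0.012 and 0.012 m and z of sample_holder in the frame of dock_slot between -0.005 and 0.03 m and contact force between the fingers and sample_holder above 0.5 N), for 0.1 s.
At the end, for the whole second after the job is handed in: The windowed holder is at rest and released in the dock slot: its bottom edge within 4 mm of the slot floor, centred within 5 mm across and 8 mm along the slot, its blade lined up with the slot within about 6 degrees; the other holder has moved less than 20 mm and every bystander less than 30 mm (x of sample_holder in the frame of dock_slot between -0.005 and 0.005 m and y of sample_holder in the frame of dock_slot between -0.008 and 0.008 m and z of sample_holder in the frame of dock_slot between -0.004 and 0.004 m and angle between the z axis of sample_holder and the z axis of dock_slot, either way round below 0.1 rad and angle between the x axis of sample_holder and the x axis of dock_slot, either way round below 0.12 rad and linear speed of sample_holder below 0.02 m/s and angular speed of sample_holder below 0.2 rad/s and contact force between the fingers and sample_holder below 0.1 N and distance of blank_holder from where it was at the start of the episode below 0.02 m and distance of each of reagent_jar, paper_roll, cream_pot, mouse, wash_bottle from where it was at the start of the episode below 0.03 m); the robot touches nothing.
It fails at once if the other holder is moved 20 mm or more (distance of blank_holder from where it was at the start of the episode above 0.02 m).
It fails at once if a bystander is moved 30 mm or more (distance of any of reagent_jar, paper_roll, cream_pot, mouse, wash_bottle from where it was at the start of the episode above 0.03 m).
It also fails if it takes over 46 s, if anything falls off the work surface, if the arm or the gripper's body presses on something with over 40 N, if the wrist force passes 120 N, or if a joint passes its speed limit or range.

## Working session

There is one attempt and no reset: what is moved stays moved. The work goes in short steps, Python scripts to look and compute and a tool call to move; the robot and the scene stay as the last step left them, time stands still between calls to the robot, and variables do not carry over. Pictures are saved under pics/ and viewed, on a budget of 10 in all, crops included, one or two more only if the job needs it, and the job is handed in when it is done.

Besides the shell and the picture viewer there is one more tool, called after ">>>" as a command line: name --argument value ..., lists and objects as JSON in quotes. arm_command: Moves the arm, as the interface text tells. Its arguments: {"type":"object","properties":{"motion":{"type":"array","items":{"type":"array"}},"newtons":{"type":"number"}},"required":["motion"]}

```bash
mkdir -p pics; cat > h.py <<'E'
import numpy as np, cv2
from station import arm
def ray(cam,u,v,info=None):
    i=info or arm.camera_info(cam); f=240/np.tan(np.radians(i["fov_y"]/2))
    V=np.array(i["view"]); d=np.array([(u-i["cx"])/f,(v-i["cy"])/f,1.])
    R=V[:3,:3]; return -R.T@V[:3,3], R.T@d
def onz(cam,u,v,z):
    o,d=ray(cam,u,v); return o+d*(z-o[2])/d[2]
def proj(cam,p):
    i=arm.camera_info(cam); f=240/np.tan(np.radians(i["fov_y"]/2))
    c=np.array(i["view"])@np.append(p,1); return np.array([i["cx"]+f*c[0]/c[2],i["cy"]+f*c[1]/c[2]])
def save(cam,name):
    im=arm.grab_frame(cam); cv2.imwrite(name,im[:,:,::-1]); return im
E
python3 - <<'E'
from h import *
np.set_printoptions(precision=4,suppress=True)
s=arm.get_state();print(s)
a=[save(c,f"pics/{c}0.png") for c in ("side","top","wrist")]
for c in ("side","top","wrist"):print(arm.camera_info(c))
E
```

```text
{'t': 0.0, 'q': array([ 1.6201,  0.3593,  0.0111, -0.0003, -1.2241, -0.2881]), 'qd': array([ 0.0029, -0.0013, -0.0005, -0.0001,  0.0007,  0.0001]), 'joint_efforts': array([ -0.0005, -58.272 ,  29.3048,   6.9972,   0.0067,  -0.0002]), 'eef_pos': array([0.1596, 0.6554, 0.2477]), 'ee_rot': array([ 3.14  , -0.0002, -0.2389]), 'force': array([ 0.241 ,  0.0109, -0.9039]), 'moment': array([-0.0618, -0.033 ,  0.0057]), 'width': 0.08726504596211787}
{'fov_y': 55.26546752317875, 'cx': 324.9785757552201, 'cy': 248.1139682145766, 'view': array([[ 0.955 , -0.2965, -0.0094, -0.53  ],
       [-0.2374, -0.7446, -0.6238,  0.1953],
       [ 0.178 ,  0.598 , -0.7815,  1.0492],
       [ 0.    ,  0.    ,  0.    ,  1.    ]])}
{'fov_y': 49.216392087810526, 'cx': 312.37931091218564, 'cy': 246.81887312194038, 'view': array([[-0.0087, -0.9997, -0.0213,  0.0185],
       [-0.9939,  0.0109, -0.1093,  0.5814],
       [ 0.1095,  0.0202, -0.9938,  1.4129],
       [ 0.    ,  0.    ,  0.    ,  1.    ]])}
{'fov_y': 65.70646984690485, 'cx': 321.0586926182671, 'cy': 236.15151922941376, 'tool_from_camera': array([[ 0.0001, -0.9619, -0.2734,  0.0743],
       [ 1.    ,  0.0001,  0.0003, -0.0011],
       [-0.0003, -0.2734,  0.9619, -0.1348],
       [ 0.    ,  0.    ,  0.    ,  1.    ]])}
```

View pics/side0.png

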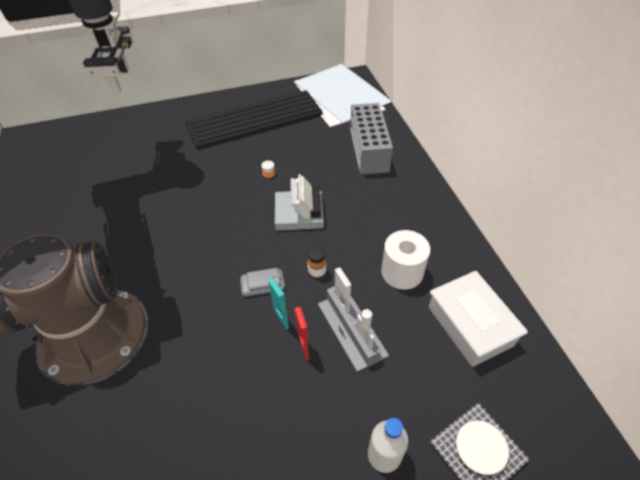

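View pics/top0.png

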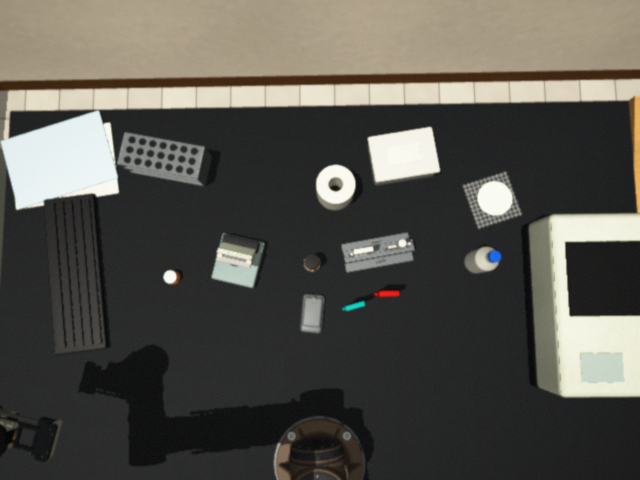

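The side view shows the windowed holder at about (345,290), the blank at (367,330) and the dock at (300,205). In the top view the holder grip is at about (362,247), the blank at (403,243) and the dock at (240,258). Next I'll look at enlarged crops.

```bash
python3 - <<'E'
import cv2,numpy as np
s=cv2.imread("pics/side0.png");t=cv2.imread("pics/top0.png")
def c(im,u,v,w,h): return cv2.resize(im[v:v+h,u:u+w],(400,300),interpolation=cv2.INTER_CUBIC)
cv2.imwrite("pics/c1.png",np.vstack([np.hstack([c(t,335,220,80,60),c(t,205,225,80,60)]),np.hstack([c(s,305,262,120,90),c(s,265,165,80,60)])]))
E
```

```text
(no output)
```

View pics/c1.png

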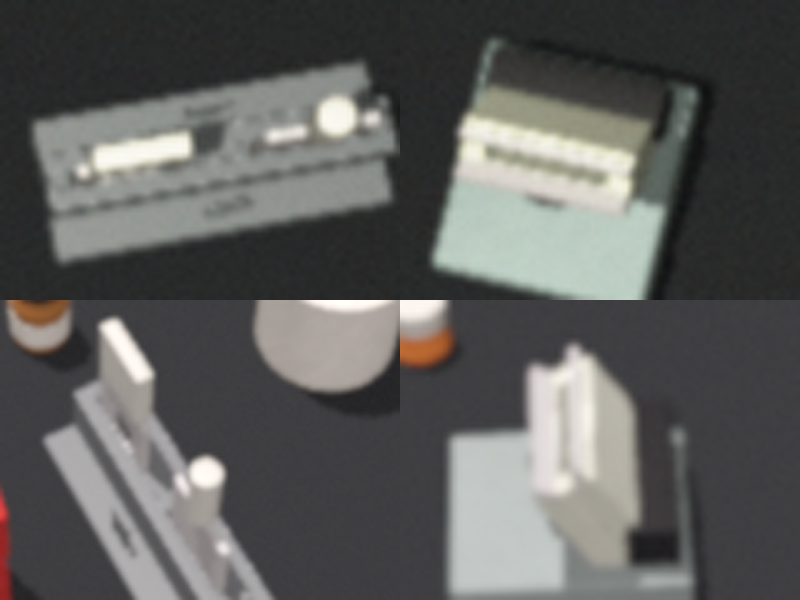

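The enlarged crops (top left: rack; top right: dock; bottom: side views) show the holder grip-top quad and the slot mouth clearly enough to cast rays onto known heights.

```bash
python3 - <<'E'
from h import *
np.set_printoptions(precision=4,suppress=True)
T=lambda u,v,z,o:onz("top",o[0]+(u-.0)/5,o[1]+v/5,z)
r=(335,220);d=(205,225)
q=[T(*p,.148,r) for p in [(93,148),(191,134),(193,156),(96,171)]]
print("grip",*q,np.mean(q,0)); 
for a,b in((0,1),(3,2)): e=q[b]-q[a];print(np.degrees(np.arctan2(e[1],e[0])),np.linalg.norm(e))
rk=[T(*p,.05,r) for p in [(33,122),(362,62),(395,150),(52,212)]];print("rack top",*rk,np.mean(rk,0))
print("blank",T(336,116,.148,r))
m=[T(*p,.097,d) for p in [(85,152),(210,178),(65,118),(237,150),(232,212),(60,180)]]
print("mouth",*m,(m[0]+m[1])/2,np.mean(m[2:],0))
for a,b in((0,1),(2,3),(5,4)): e=m[b]-m[a];print(np.degrees(np.arctan2(e[1],e[0])),np.linalg.norm(e))
bs=[T(*p,.03,d) for p in [(90,40),(300,88),(245,305),(33,265)]];print("base",*bs)
for p,n in zip([(np.mean(q,0))],["g"]): print(proj("side",p))
print("mouth side",proj("side",np.mean(m[2:],0)),"seen", )
for c in ("red","turq"):
    print(c,onz("top",*{"red":(388,294),"turq":(355,306)}[c],.14), onz("top",*{"red":(388,294),"turq":(355,306)}[c],.0))
print([proj("side",onz("top",388,294,z)) for z in (0,.05,.1,.14)])
E
```

```text
grip [ 0.5606 -0.0937  0.148 ] [ 0.5671 -0.1433  0.148 ] [ 0.5559 -0.1441  0.148 ] [ 0.5489 -0.0951  0.148 ] [ 0.5581 -0.1191  0.148 ]
-82.44600453565863 0.05004307703872732
-81.78022625324046 0.04957565795850324
rack top [ 0.5853 -0.0671  0.05  ] [ 0.6162 -0.2464  0.05  ] [ 0.5679 -0.2629  0.05  ] [ 0.5361 -0.0767  0.05  ] [ 0.5764 -0.1633  0.05  ]
blank [ 0.5755 -0.2167  0.148 ]
mouth [0.5543 0.2502 0.097 ] [0.5398 0.1839 0.097 ] [0.5724 0.2609 0.097 ] [0.5545 0.1698 0.097 ] [0.5218 0.1723 0.097 ] [0.5396 0.2632 0.097 ] [0.547  0.2171 0.097 ] [0.547  0.2165 0.097 ]
-102.31422153509375 0.06776134268367938
-101.1393517737468 0.09294164708436024
-101.08393731297973 0.09269271658040837
base [0.6232 0.261  0.03  ] [0.595 0.144 0.03 ] [0.4753 0.1741 0.03  ] [0.4984 0.2913 0.03  ]
[342.5647 276.3079]
mouth side [297.2007 188.4109] seen
red [ 0.4481 -0.1787  0.14  ] [ 0.4507 -0.1959  0.    ]
turq [ 0.4188 -0.0953  0.14  ] [ 0.4183 -0.1036  0.    ]
[array([306.1672, 354.156 ]), array([303.9916, 341.3465]), array([301.6515, 327.5683]), array([299.648 , 315.7722])]
```

```bash
cat >> h.py <<'E'
from scipy.spatial.transform import Rotation as Ro
np.set_printoptions(precision=4,suppress=True)
def cur():
    s=arm.get_state(); return s["eef_pos"],Ro.from_euler("xyz",s["ee_rot"])
def goto(p,R):   # remaining shift (mm) in present tool axes, and turn (deg) in tool axes
    p0,R0=cur(); print("pose",p0,R0.as_euler("xyz",degrees=True))
    print("shift mm (present axes)",R0.inv().apply(np.array(p)-p0)*1000,"turn deg",np.degrees((R0.inv()*R).as_rotvec()),"shift after turn",R.inv().apply(np.array(p)-p0)*1000)
def down(yaw): return Ro.from_euler("xyz",[180,0,yaw],degrees=True)
E
python3 -c "
from h import *
goto([.547,.217,.25],down(-101.5))"
```

```text
pose [0.1596 0.6555 0.2479] [179.9296  -0.0086 -13.6898]
shift mm (present axes) [480.1427 334.3783  -1.6569] turn deg [ 0.0494 -0.0608 87.8102] shift after turn [ 352.4776 -467.0156   -2.1399]
```

>>> arm_command --motion '[[[32, 22.3, 0], [0, 0, 0], 1], [[32, 22.3, 0], [0, 0, 0], 1], [[32, 22.3, 0], [0, 0, 0], 1], [[32, 22.3, 0], [0, 0, 0], 1], [[32, 22.3, 0], [0, 0, 0], 1], [[32, 22.3, 0], [0, 0, 0], 1], [[32, 22.3, 0], [0, 0, 0], 1], [[32, 22.3, 0], [0, 0, 0], 1], [[32, 22.3, 0], [0, 0, 0], 1], [[32, 22.3, 0], [0, 0, 0], 1], [[32, 22.3, 0], [0, 0, 0], 1], [[32, 22.3, 0], [0, 0, 0], 1], [[32, 22.3, 0], [0, 0, 0], 1], [[32, 22.3, 0], [0, 0, 0], 1], [[32, 22.3, 0], [0, 0, 0], 1], [[0, 0, 0], [0, 0, 7], 1], [[0, 0, 0], [0, 0, 7], 1], [[0, 0, 0], [0, 0, 7], 1], [[0, 0, 0], [0, 0, 7], 1], [[0, 0, 0], [0, 0, 7], 1]]'

```text
t: 1.82
eef_pos: [0.5469, 0.2169, 0.2482]
ee_rot: [3.141, 0.0, -0.856]
force: [-0.9, 0.1, -0.5]
width: 0.0875
```

>>> arm_command --motion '[[[0, 0, 0], [0, 0, 7], 1], [[0, 0, 0], [0, 0, 7], 1], [[0, 0, 0], [0, 0, 7], 1], [[0, 0, 0], [0, 0, 7], 1], [[0, 0, 0], [0, 0, 7], 1], [[0, 0, 0], [0, 0, 7], 1], [[0, 0, 0], [0, 0, 7], 1], [[0, 0, 0], [0, 0, 4], 1], [[0, 0, 0], [0, 0, 0], 1], [[0, 0, 0], [0, 0, 0], 1]]'

```text
t: 2.65
eef_pos: [0.5468, 0.2172, 0.2484]
ee_rot: [3.141, -0.0, -1.772]
force: [0.3, -0.2, -0.2]
width: 0.0878
```

```bash
python3 - <<'E'
from h import *
goto([.547,.217,.25],down(-101.5))
im=save("wrist","pics/w1.png")
E
```

```text
pose [0.5468 0.2172 0.2484] [ 179.9827   -0.0135 -101.541 ]
shift mm (present axes) [ 0.161  -0.2236 -1.6299] turn deg [ 0.0173 -0.0135 -0.041 ] shift after turn [ 0.1608 -0.224  -1.6299]
```

View pics/w1.png

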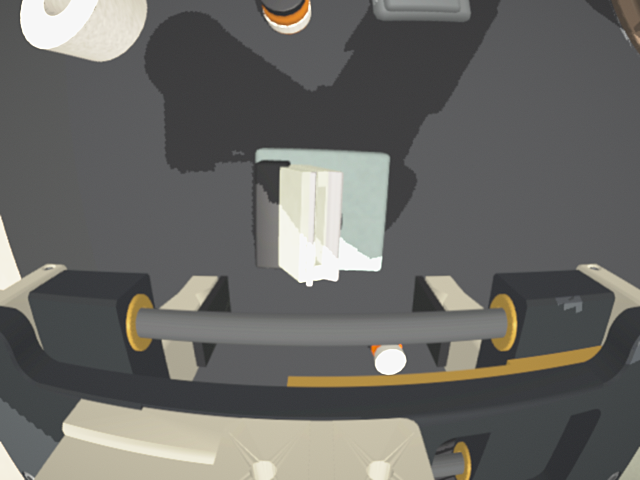

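The wrist view shows the dock slot mouth between the lips, about columns 313–342 and rows 168–282, and the block nearly vertical in the picture. I'll zoom in for exact corners.

```bash
cat >> h.py <<'E'
def wray(u,v,p=None,R=None):
    if p is None: p,R=cur()
    i=arm.camera_info("wrist"); f=240/np.tan(np.radians(i["fov_y"]/2))
    x,y=u-i["cx"],v-i["cy"]; r=np.hypot(x,y)+1e-9; th=r/f
    d=np.array([x/r*np.sin(th),y/r*np.sin(th),np.cos(th)]); T=np.array(i["tool_from_camera"])
    return p+R.apply(T[:3,3]), R.apply(T[:3,:3]@d)
def wz(u,v,z,p=None,R=None):
    o,d=wray(u,v,p,R); return o+d*(z-o[2])/d[2]
E
python3 - <<'E'
import cv2
i=cv2.imread("pics/w1.png")[140:290,245:395]; cv2.imwrite("pics/w1c.png",cv2.resize(i,(600,600),interpolation=cv2.INTER_CUBIC))
E
```

```text
(no output)
```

View pics/w1c.png

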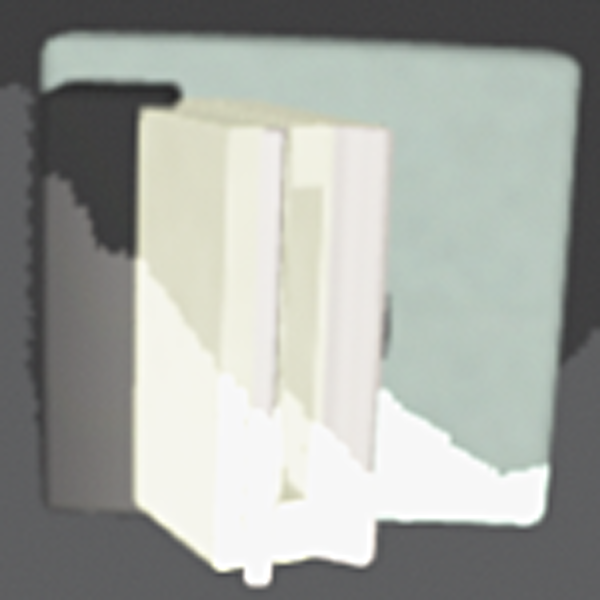

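```bash
python3 - <<'E'
from h import *
C=lambda u,v,z: wz(245+u/4-.4,140+v/4-.4,z)
P={"far0":C(225,122,.0973),"far1":C(219,570,.0973),"flip0":C(282,128,.103),"flip1":C(271,583,.103),"near0":C(390,128,.091),"near1":C(374,566,.091)}
def hd(a,b): e=P[a]-P[b]; return np.degrees(np.arctan2(e[1],e[0])), np.linalg.norm(e)
for k in ("far","flip","near"): print(k,P[k+"0"],P[k+"1"],(P[k+"0"]+P[k+"1"])/2,hd(k+"1",k+"0"))
for n,(a,b,z) in {"baseR":((578,55),(545,520),.03),"baseNear":((45,38),(578,55),.03)}.items():
    e=C(*b,z)-C(*a,z); print(n,C(*a,z),C(*b,z),np.degrees(np.arctan2(e[1],e[0])))
E
```

```text
far [0.5538 0.1706 0.0973] [0.5748 0.261  0.0973] [0.5643 0.2158 0.0973] (np.float64(76.9093923145965), np.float64(0.09275996178679724))
flip [0.543  0.1734 0.103 ] [0.5641 0.2636 0.103 ] [0.5536 0.2185 0.103 ] (np.float64(76.85204382597568), np.float64(0.0925881740988552))
near [0.5226 0.1788 0.091 ] [0.5432 0.2691 0.091 ] [0.5329 0.224  0.091 ] (np.float64(77.21622388951579), np.float64(0.09265415967736666))
baseR [0.4729 0.1767 0.03  ] [0.4999 0.2914 0.03  ] 76.74594299880916
baseNear [0.5965 0.1474 0.03  ] [0.4729 0.1767 0.03  ] 166.6778663212261
```

```bash
python3 -c "
from h import *
goto([.558,-.119,.300],down(-81.5))"
```

```text
pose [0.5468 0.2173 0.2484] [ 179.9862   -0.0102 -101.5201]
shift mm (present axes) [327.2555 -78.0897 -51.55  ] turn deg [  0.0154  -0.0077 -20.0201] shift after turn [334.2099  38.65   -51.5898]
```

>>> arm_command --motion '[[[0, 0, -26], [0, 0, -6.7], 1], [[0, 0, -25.6], [0, 0, -6.7], 1], [[0, 0, 0], [0, 0, -6.6], 1], [[37.1, 4.3, 0], [0, 0, 0], 1], [[37.1, 4.3, 0], [0, 0, 0], 1], [[37.1, 4.3, 0], [0, 0, 0], 1], [[37.1, 4.3, 0], [0, 0, 0], 1], [[37.1, 4.3, 0], [0, 0, 0], 1], [[37.1, 4.3, 0], [0, 0, 0], 1], [[37.1, 4.3, 0], [0, 0, 0], 1], [[37.1, 4.3, 0], [0, 0, 0], 1], [[37.1, 4.3, 0], [0, 0, 0], 1], [[0, 0, 0], [0, 0, 0], 1], [[0, 0, 0], [0, 0, 0], 1]]'

```text
t: 3.87
eef_pos: [0.5566, -0.1207, 0.2999]
ee_rot: [3.141, 0.0, -1.427]
force: [-0.2, 0.6, -0.6]
width: 0.0875
```

```bash
python3 - <<'E'
from h import *
goto([.558,-.119,.300],down(-81.5))
im=save("wrist","pics/w2.png")
i=cv2.resize(im[60:300,170:490,::-1],(800,600),interpolation=cv2.INTER_CUBIC); cv2.imwrite("pics/w2c.png",i)
E
```

```text
pose [ 0.5566 -0.1207  0.2999] [179.9701   0.0016 -81.7755]
shift mm (present axes) [-1.4996 -1.6092 -0.1316] turn deg [ 0.0299  0.0016 -0.2755] shift after turn [-1.4919 -1.6164 -0.1308]
```

View pics/w2c.png

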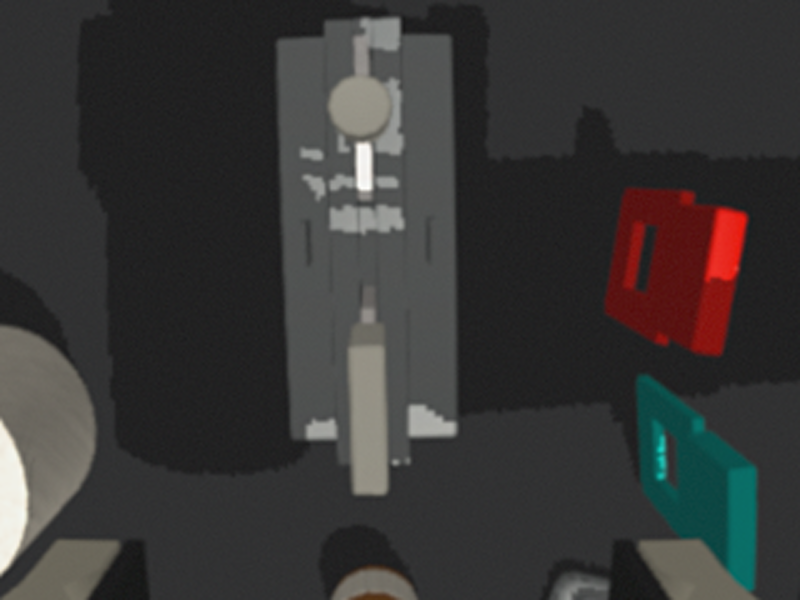

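The grip top is clear in this crop, with corners at about (348,346), (386,346), (388,494) and (352,494). The look-alikes are well off to the robot's side.

```bash
python3 - <<'E'
from h import *
C=lambda u,v: wz(170+u/2.5-.3,60+v/2.5-.3,.148)
q=[C(*p) for p in [(348,346),(385.5,346),(388.5,494),(351.5,494)]]
c=np.mean(q,0);print(c)
for a,b in((0,3),(1,2),(0,1)): e=q[b]-q[a];print(np.degrees(np.arctan2(e[1],e[0])),np.linalg.norm(e))
goto([c[0],c[1],.131],down(-81.5))
E
```

```text
[ 0.5604 -0.1169  0.148 ]
99.15405870626404 0.048910260319558786
99.56219554441606 0.0489021586237551
-171.74931108251508 0.011735009471240102
pose [ 0.5567 -0.1195  0.2999] [179.9802   0.0114 -81.7077]
shift mm (present axes) [ -2.0327  -4.0907 168.9331] turn deg [ 0.0197  0.0114 -0.2077] shift after turn [ -2.0516  -4.04   168.9341]
```

>>> arm_command --motion '[[[-1.5, -3.5, 0], [0, 0, -1], 0.6], [[0, 0, 33], [0, 0, 0], 0.6], [[0, 0, 33], [0, 0, 0], 0.6], [[0, 0, 33], [0, 0, 0], 0.6], [[0, 0, 33], [0, 0, 0], 0.6], [[0, 0, 25], [0, 0, 0], 0.6], [[0, 0, 12], [0, 0, 0], 0.6], [[0, 0, 0], [0, 0, 0], 0.6], [[0, 0, 0], [0, 0, 0], 0.6]]'

```text
t: 4.67
eef_pos: [0.5605, -0.1155, 0.131]
ee_rot: [3.141, -0.0, -1.405]
force: [0.6, 0.2, 1.3]
width: 0.0526
```

>>> arm_command --motion '[[[0, 0, 0], [0, 0, 0], 0], [[0, 0, 0], [0, 0, 0], 0], [[0, 0, 0], [0, 0, 0], 0], [[0, 0, 0], [0, 0, 0], 0], [[0, 0, 0], [0, 0, 0], 0], [[0, 0, 0], [0, 0, 0], 0], [[0, 0, 0], [0, 0, 0], 0], [[0, 0, 0], [0, 0, 0], 0]]' --newtons 25

```text
t: 5.33
eef_pos: [0.5603, -0.1168, 0.1314]
ee_rot: [-3.141, -0.0, -1.408]
force: [0.5, -0.3, 1.2]
width: 0.0118
```

>>> arm_command --motion '[[[0, 0, -5], [0, 0, 0], 0], [[0, 0, -10], [0, 0, 0], 0], [[0, 0, -15], [0, 0, 0], 0], [[0, 0, -20], [0, 0, 0], 0], [[0, 0, -20], [0, 0, 0], 0], [[0, 0, -20], [0, 0, 0], 0], [[0, 0, -20], [0, 0, 0], 0], [[0, 0, -20], [0, 0, 0], 0], [[0, 0, -20], [0, 0, 0], 0], [[0, 0, 0], [0, 0, 0], 0], [[0, 0, 0], [0, 0, 0], 0]]'

```text
t: 6.25
eef_pos: [0.5606, -0.1167, 0.2831]
ee_rot: [-3.138, -0.0, -1.408]
force: [-0.3, -0.1, -1.9]
width: 0.0118
```

```bash
cat >> h.py <<'E'
def slotR(h=-13.1):  # slot frame rotation: columns x,y,z
    return Ro.from_matrix(Ro.from_euler("z",h,degrees=True).as_matrix()@np.array([[.8660254,0,-.5],[0,1,0],[.5,0,.8660254]]))
M=np.array([.5443,.2205,.097])
def tool_at(h,z,M=M,off=.1204,head=-13.1):
    """TCP pose with holder origin at slot z (m). tool z=-slot z, tool y=-slot x"""
    S=slotR(head); X,Y,Z=S.as_matrix().T
    R=Ro.from_matrix(np.array([-Y,-X,-Z]).T)
    return M+Z*(z-.060)+Z*(off+.003)+h, R
E
python3 - <<'E'
from h import *
print(arm.get_state()["width"])
for z in(.11,.0):
  p,R=tool_at(0,z); print(p,np.linalg.det(R.as_matrix())); goto(p,R)
im=save("wrist","pics/w3.png")
i=cv2.resize(im[60:300,170:490,::-1],(800,600),interpolation=cv2.INTER_CUBIC); cv2.imwrite("pics/w3c.png",i)
E
```

```text
0.01181116816033457
[0.4599 0.2402 0.2472] 1.0
pose [ 0.5606 -0.1167  0.2831] [-179.8177   -0.006   -80.6818]
shift mm (present axes) [-368.4308   41.7888   35.7542] turn deg [29.4317  5.8966 21.8903] shift after turn [-324.6898  173.0074  -58.4027]
[0.5134 0.2277 0.1519] 1.0
pose [ 0.5606 -0.1167  0.2831] [-179.8177   -0.006   -80.6818]
shift mm (present axes) [-347.4657   -8.7513  131.1804] turn deg [29.4317  5.8966 21.8903] shift after turn [-324.6898  173.0074   51.5973]
```

View pics/w3c.png

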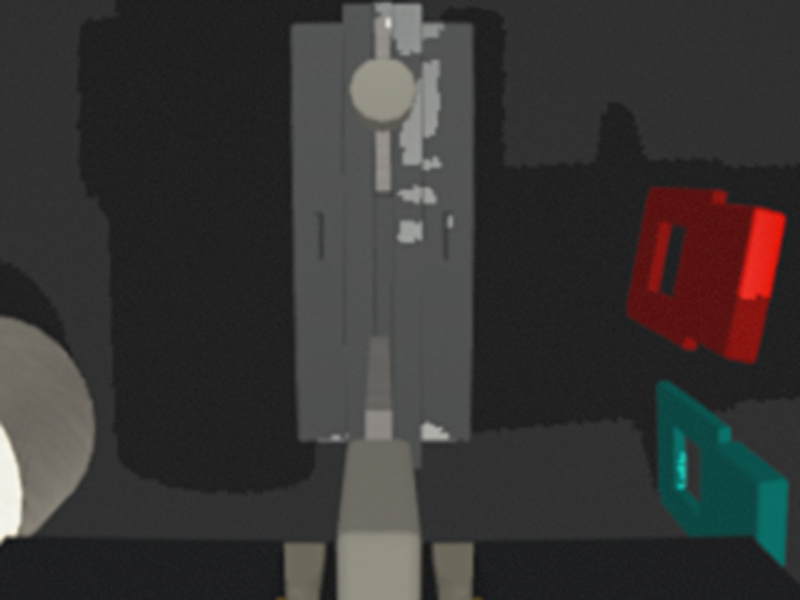

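>>> arm_command --motion '[[[-20, 2, 0], [0, 0, 0], 0], [[-35, 4, 0], [0, 0, 0], 0], [[-35, 4, 0], [0, 0, 0], 0], [[-35, 4, 0], [0, 0, 0], 0], [[-35, 4, 0], [0, 0, 0], 0], [[-35, 4, 0], [0, 0, 0], 0], [[-35, 4, 0], [0, 0, 0], 0], [[-35, 4, 0], [0, 0, 0], 0], [[-35, 4, 0], [0, 0, 0], 0], [[-35, 4, 0], [0, 0, 0], 0], [[-33.4, 3.8, 0], [0, 0, 0], 0], [[0, 0, 0], [4.9, 0.98, 3.65], 0], [[0, 0, 0], [4.9, 0.98, 3.65], 0], [[0, 0, 0], [4.9, 0.98, 3.65], 0], [[0, 0, 0], [4.9, 0.98, 3.65], 0], [[0, 0, 0], [4.9, 0.98, 3.65], 0], [[0, 0, 0], [4.9, 0.98, 3.65], 0], [[0, 0, 0], [0, 0, 0], 0], [[0, 0, 0], [0, 0, 0], 0]]'

```text
t: 7.88
eef_pos: [0.4589, 0.2382, 0.2799]
ee_rot: [-2.654, -0.014, -1.776]
force: [0.4, -0.2, -0.3]
width: 0.0118
```

```bash
python3 - <<'E'
from h import *
print(arm.get_state()["q"],arm.get_state()["width"])
goto(*tool_at(0,.11))
im=save("wrist","pics/w4.png"); s=save("side","pics/s4.png")
a=cv2.resize(im[60:360,120:520,::-1],(400,300)); b=cv2.resize(s[130:250,220:380,::-1],(400,300),interpolation=cv2.INTER_CUBIC)
a=cv2.resize(im[100:300,220:420,::-1],(400,400),interpolation=cv2.INTER_CUBIC);b=cv2.resize(s[120:240,240:360,::-1],(400,400),interpolation=cv2.INTER_CUBIC)
cv2.imwrite("pics/c4.png",np.hstack([a,b]))
E
```

```text
[ 1.1423 -0.0953 -0.7743  0.63   -0.8936 -1.747 ] 0.011799861119679724
pose [0.4589 0.2382 0.2799] [-152.0846   -0.7789 -101.7346]
shift mm (present axes) [-2.563  14.8224 29.1293] turn deg [ 2.0752 -0.0204  1.5719] shift after turn [-2.1307 15.932  28.5731]
```

View pics/c4.png

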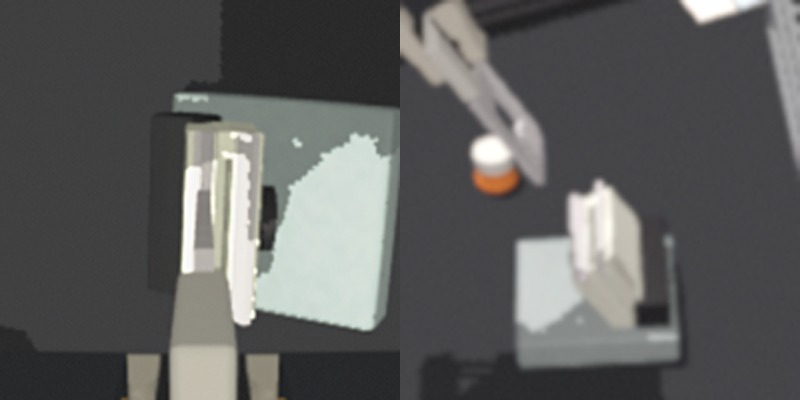

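The left crop shows the held holder's blade and window lined up over the dock block. The right crop (side view) shows the blade tilted over the mouth. I'll finish the tilt and approach.

>>> arm_command --motion '[[[0, 0, 0], [2.08, 0, 1.57], 0], [[0, 0, 0], [0, 0, 0], 0], [[-1, 8, 10], [0, 0, 0], 0], [[-1, 8, 10], [0, 0, 0], 0], [[0, 0, 8], [0, 0, 0], 0], [[0, 0, 0], [0, 0, 0], 0], [[0, 0, 0], [0, 0, 0], 0]]'

```text
t: 8.57
eef_pos: [0.4612, 0.2406, 0.249]
ee_rot: [-2.617, 0.002, -1.803]
force: [0.3, -0.4, -0.7]
width: 0.0117
```

```bash
python3 - <<'E'
from h import *
print(arm.get_state()["q"],arm.get_state()["width"],arm.get_state()["force"])
goto(*tool_at(0,.11))
im=save("wrist","pics/w5.png"); s=save("top","pics/t5.png")
a=cv2.resize(im[100:300,220:420,::-1],(500,500),interpolation=cv2.INTER_CUBIC);b=cv2.resize(s[220:300,200:248,::-1],(300,500),interpolation=cv2.INTER_CUBIC)
cv2.imwrite("pics/c5.png",np.hstack([a,b]))
E
```

```text
[ 1.1311 -0.0661 -0.8665  0.748  -0.8036 -1.9044] 0.01169092354670521 [ 0.2928 -0.3802 -0.7295]
pose [0.4612 0.2406 0.249 ] [-149.9542    0.1069 -103.2994]
shift mm (present axes) [0.7474 1.9699 1.0266] turn deg [-0.046  -0.0072 -0.2262] shift after turn [0.7398 1.972  1.0281]
```

View pics/c5.png

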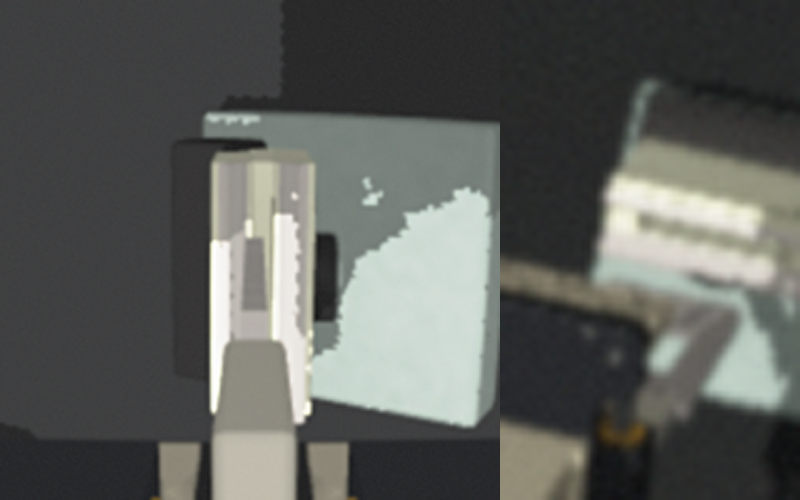

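```bash
python3 - <<'E'
from h import *
p,R=cur(); S=slotR()
def C(u,v,z):
    o,d=wray(220+u/2.5-.3,100+v/2.5-.3,p,R); o=S.inv().apply(o-M)+[0,0,.06]; d=S.inv().apply(d); return o+d*(z-o[2])/d[2]
for n,u,v,z in [("L top",212,163,.058),("R top",314,163,.058),("L bot",212,414,.058),("R bot",310,418,.058),("slot top L",250,163,.058),("slot top R",278,163,.058)]: print(n,C(u,v,z)*1000)
print("tool in slot mm",(S.inv().apply(p-M)+[0,0,.06])*1000)
for n,u,v,z in [("gripL",214,432,.1346),("gripR",296,432,.1346)]:
    o,d=wray(220+u/2.5-.3,100+v/2.5-.3,p,R); o=R.inv().apply(o-p); d=R.inv().apply(d); print(n,(o+d*(-.0166-o[2])/d[2])*1000)
E
```

```text
L top [ 15.8496 -44.679   58.    ]
R top [-18.3284 -44.5817  58.    ]
L bot [17.1897 44.5138 58.    ]
R bot [-17.9271  46.1914  58.    ]
slot top L [  3.1201 -44.5866  58.    ]
slot top R [ -6.2539 -44.5611  58.    ]
tool in slot mm [  2.1039   1.1977 235.0634]
gripL [ 26.22   -5.137 -16.6  ]
gripR [ 26.2236   6.0616 -16.6   ]
```

>>> arm_command --motion '[[[0, 2.4, 0], [0, 0, -0.2], 0], [[0, 0, 15], [0, 0, 0], 0], [[0, 0, 15], [0, 0, 0], 0], [[0, 0, 10], [0, 0, 0], 0], [[0, 0, 6], [0, 0, 0], 0], [[0, 0, 6], [0, 0, 0], 0], [[0, 0, 0], [0, 0, 0], 0], [[0, 0, 0], [0, 0, 0], 0]]'

```text
t: 9.33
eef_pos: [0.4841, 0.2355, 0.203]
ee_rot: [-2.616, 0.001, -1.8]
force: [0.1, 0.5, -1.0]
width: 0.012
```

```bash
cat >> h.py <<'E'
def slotpose():
    p,R=cur(); S=slotR(); s=arm.get_state(); pr,Rr=tool_at(0,0)
    print("holder in slot mm",(S.inv().apply(p-M)+[0,0,.06-.1234])*1000,"rot err deg(tool)",np.degrees((R.inv()*Rr).as_rotvec()),"force tool",R.inv().apply(s["force"]),s["moment"],"w",s["width"],"q",s["q"])
E
python3 -c "
from h import *
slotpose()"
```

```text
holder in slot mm [-0.6999  0.9308 59.403 ] rot err deg(tool) [-0.0898  0.0507 -0.0474] force tool [-0.4757  0.5693  0.8755] [ 0.5107  1.7636 -0.0281] w 0.011992850443006155 q [ 1.0154  0.0088 -0.9414  0.9064 -0.6469 -1.9927]
```

q3 is getting near its limit (-0.94 against -1.02), so I'll fit the arm's kinematics from the recorded states to predict the rest of the insertion.

```bash
cat > fk.py <<'E'
from h import *
from scipy.optimize import least_squares
RE=lambda a,t:Ro.from_euler(a,t)
def fk(q,k,s4=1,s6=1):
    x0,h,a,c,d,L=k
    A=RE("z",q[0]);B=A*RE("y",q[1]);C=B*RE("y",-q[2]);D=C*RE("x",s4*q[3])*RE("y",-q[4])
    p=A.apply([x0,0,h])+B.apply([0,0,a])+C.apply([c,0,d])+D.apply([L,0,0])
    return p,D*RE("x",s6*q[5])
Q=[[1.6201,.3593,.0111,-.0003,-1.2241,-.2881],[1.1423,-.0953,-.7743,.63,-.8936,-1.747],[1.1311,-.0661,-.8665,.748,-.8036,-1.9044],[1.0154,.0088,-.9414,.9064,-.6469,-1.9927]]
P=[([.1596,.6554,.2477],[3.14,-.0002,-.2389]),([.4589,.2382,.2799],np.radians([-152.0846,-.7789,-101.7346])),([.4612,.2406,.249],np.radians([-149.9542,.1069,-103.2994])),([.4841,.2355,.203],[-2.616,.001,-1.8])]
def fit(s4): 
    f=lambda k:np.concatenate([fk(q,k,s4)[0]-p for q,(p,_) in zip(Q,P)])
    return least_squares(f,[0,.4,.4,.4,0,.3])
if __name__=="__main__":
    for s4 in(1,-1):
        r=fit(s4);print(s4,r.x,np.abs(r.fun).max())
        for q,(p,e) in zip(Q,P): print(fk(q,r.x,s4)[1].apply([1,0,0]),RE("xyz",e).apply([0,0,1]),"rot6", [ (fk(q,r.x,s4,s6)[1].inv()*RE("xyz",e)).as_rotvec().round(3) for s6 in(1,-1)])
E
python3 fk.py
```

```text
1 [ 0.5258 -1.0899  0.5748 -0.1365  0.1378 -0.6436] 0.19169565019522872
[ 0.0004 -0.0015 -1.    ] [-0.0002 -0.0016 -1.    ] rot6 [array([-0.775,  1.428, -0.775]), array([-1.209,  1.209, -1.209])]
[-0.3793  0.2746 -0.8836] [ 0.4559 -0.107  -0.8836] rot6 [array([1.448, 2.034, 0.237]), array([-0.98 , -0.114, -1.885])]
[-0.3985  0.3032 -0.8656] [ 0.4876 -0.1136 -0.8656] rot6 [array([1.515, 2.067, 0.203]), array([-1.12 , -0.449, -1.87 ])]
[-0.3179  0.3876 -0.8653] [ 0.4888 -0.1132 -0.865 ] rot6 [array([1.272, 2.109, 0.032]), array([-1.33 , -0.845, -1.961])]
-1 [0.1254 0.4108 0.5902 0.3171 0.0494 0.6468] 0.1916598989409939
[-0.0002 -0.0015 -1.    ] [-0.0002 -0.0016 -1.    ] rot6 [array([-0.775,  1.428, -0.775]), array([-1.209,  1.209, -1.209])]
[ 0.4559 -0.107  -0.8836] [ 0.4559 -0.107  -0.8836] rot6 [array([1.464, 1.021, 1.464]), array([-1.209,  1.209, -1.209])]
[ 0.4876 -0.1137 -0.8656] [ 0.4876 -0.1136 -0.8656] rot6 [array([1.681, 0.816, 1.681]), array([-1.209,  1.209, -1.209])]
[ 0.4884 -0.1128 -0.8653] [ 0.4888 -0.1132 -0.865 ] rot6 [array([1.798, 0.685, 1.798]), array([-1.209,  1.209, -1.21 ])]
```

```bash
sed -i 's/x0,h,a,c,d,L=k/x0,h,a,c,d,L,y0=k/; s/A.apply(\[x0,0,h\])/A.apply([x0,y0,h])/; s/\[0,.4,.4,.4,0,.3\]/[0,.4,.4,.4,0,.3,-.2]/' fk.py
cat > ik.py <<'E'
from fk import *
r=fit(-1);print(r.x,np.abs(r.fun).max())
T=(fk(Q[0],r.x,-1,-1)[1].inv()*RE("xyz",P[0][1]))
lo=np.array([-3.07,-1.43,-1.02,-3.03,-3.05,-3.03]);hi=np.array([3.07,2.12,1.25,1.67,0,3.03])
def ik(p,R,q0,ext=.5):
    f=lambda q:np.concatenate([(fk(q,r.x,-1,-1)[0]-p)*5,(R.inv()*fk(q,r.x,-1,-1)[1]*T).as_rotvec()])
    s=least_squares(f,np.clip(q0,lo-ext+.001,hi+ext-.001),bounds=(lo-ext,hi+ext));return s.x,np.abs(s.fun).max()
if __name__=="__main__":
    q=np.array(arm.get_state()["q"])
    p0,R0=cur(); Z=-R0.apply([0,0,1])
    for dz in(0,-.015,-.03,-.045,-.06): q,e=ik(p0+Z*dz,R0,q);print("same",dz,q,e)
    Rf=R0*RE("z",np.pi)
    best=[]
    for t in range(60):
        g=np.random.default_rng(t).uniform(lo,hi)
        for n,R in(("same",R0),("flip",Rf)):
            s=ik(p0-Z*.06,R,g,0)
            if s[1]<1e-3: best.append((n,tuple(s[0].round(2))))
    for b in sorted(set(best)):print(b)
E
python3 ik.py
```

```text
[ 0.2496 -0.0548  0.5854  0.1764  0.0768  0.2465 -0.1904] 0.02065366063118551
same 0 [ 1.0644  0.004  -1.0436  0.9957 -0.6118 -2.1539] 1.0308084941179625e-09
same -0.015 [ 1.0468  0.0309 -1.1016  1.1164 -0.5628 -2.2801] 4.319233859462201e-11
same -0.03 [ 1.0295  0.0605 -1.16    1.2636 -0.5239 -2.4333] 2.6445073908476497e-10
same -0.045 [ 1.0126  0.0928 -1.2191  1.437  -0.4988 -2.6134] 4.163336342344337e-16
same -0.06 [ 0.9959  0.1282 -1.2791  1.63   -0.4918 -2.814 ] 2.220446049250313e-15
```

```bash
sed -i 's/A.apply(\[x0,y0,h\])/A.apply([x0,0,h])/; s/D.apply(\[L,0,0\])/D.apply([L,y0,0])/' fk.py; python3 ik.py
```

```text
[ 0.0001  0.1987  0.6016  0.4635  0.      0.356  -0.1918] 5.499737723660414e-05
same 0 [ 1.0153  0.0087 -0.9416  0.9067 -0.6468 -1.9929] 1.3244960683778118e-12
same -0.015 [ 0.9732  0.0322 -0.9611  0.9702 -0.6022 -2.0282] 1.0895340185612667e-11
same -0.03 [ 0.9266  0.0561 -0.9801  1.0451 -0.5585 -2.0703] 6.656464268672835e-11
same -0.045 [ 0.8743  0.0803 -0.998   1.1334 -0.5162 -2.1201] 3.7908964856114825e-10
same -0.06 [ 0.8155  0.1049 -1.0141  1.2368 -0.4761 -2.1781] 9.71445146547012e-16
('flip', (np.float64(0.82), np.float64(0.1), np.float64(-1.01), np.float64(1.24), np.float64(-0.48), np.float64(0.96)))
('same', (np.float64(0.82), np.float64(0.1), np.float64(-1.01), np.float64(1.24), np.float64(-0.48), np.float64(-2.18)))
```

The fitted model matches to under 0.1 mm. It predicts q3 = -1.014 at home, which is just inside the range. I'll carry on slowly.

>>> arm_command --motion '[[[0, -0.3, 4], [0, 0, 0], 0], [[0, 0, 4], [0, 0, 0], 0], [[0, 0, 4], [0, 0, 0], 0], [[0, 0, 4], [0, 0, 0], 0], [[0, 0, 4], [0, 0, 0], 0], [[0, 0, 0], [0, 0, 0], 0], [[0, 0, 0], [0, 0, 0], 0]]'

```text
t: 9.92
eef_pos: [0.4941, 0.2328, 0.1853]
ee_rot: [-2.617, 0.001, -1.8]
force: [-0.2, 0.9, -1.3]
width: 0.0118
```

```bash
python3 -c "
from h import *
slotpose()"
```

```text
holder in slot mm [-0.6221  0.5906 38.8927] rot err deg(tool) [-0.066   0.0102 -0.0413] force tool [-0.8626  1.0139  0.8723] [ 0.4292  1.718  -0.0349] w 0.011789718216839612 q [ 0.9572  0.0409 -0.9675  0.9938 -0.5871 -2.0409]
```

>>> arm_command --motion '[[[0, 0, 3], [0, 0, 0], 0], [[0, 0, 3], [0, 0, 0], 0], [[0, 0, 3], [0, 0, 0], 0], [[0, 0, 3], [0, 0, 0], 0], [[0, 0, 3], [0, 0, 0], 0], [[0, 0, 3], [0, 0, 0], 0], [[0, 0, 0], [0, 0, 0], 0], [[0, 0, 0], [0, 0, 0], 0]]'

```text
t: 10.58
eef_pos: [0.5029, 0.2309, 0.1698]
ee_rot: [-2.617, 0.001, -1.8]
force: [0.4, 0.1, -0.9]
width: 0.0121
```

```bash
python3 -c "
from h import *
slotpose()"
```

```text
holder in slot mm [-0.5764  0.7328 20.9835] rot err deg(tool) [-0.0684  0.0254 -0.0409] force tool [-0.1542  0.1675  0.9486] [ 0.4965  1.6879 -0.0113] w 0.01207108014470721 q [ 0.8986  0.0697 -0.9897  1.0904 -0.5353 -2.0953]
```

>>> arm_command --motion '[[[0, 0, 3], [0, 0, 0], 0], [[0, 0, 3], [0, 0, 0], 0], [[0, 0, 3], [0, 0, 0], 0], [[0, 0, 3], [0, 0, 0], 0], [[0, 0, 3], [0, 0, 0], 0], [[0, 0, 1.5], [0, 0, 0], 0], [[0, 0, 1], [0, 0, 0], 0], [[0, 0, 0], [0, 0, 0], 0], [[0, 0, 0], [0, 0, 0], 0]]'

```text
t: 11.33
eef_pos: [0.5114, 0.2291, 0.1549]
ee_rot: [-2.617, 0.001, -1.8]
force: [-0.3, -0.6, -1.3]
width: 0.0118
```

```bash
python3 -c "
from h import *
slotpose()"
```

```text
holder in slot mm [-0.5114  0.9581  3.7349] rot err deg(tool) [-0.0777  0.0547 -0.0438] force tool [0.6932 0.79   0.9901] [0.4839 1.7308 0.0197] w 0.01184227348960186 q [ 0.8334  0.0978 -1.0092  1.2039 -0.4875 -2.1592]
```

>>> arm_command --motion '[[[0, 0, 1], [0, 0, 0], 0], [[0, 0, 1], [0, 0, 0], 0], [[0, 0, 1], [0, 0, 0], 0], [[0, 0, 0], [0, 0, 0], 0], [[0, 0, 0], [0, 0, 0], 0]]'

```text
t: 11.75
eef_pos: [0.5128, 0.2289, 0.1522]
ee_rot: [-2.617, 0.001, -1.799]
force: [-0.5, -0.3, -0.7]
width: 0.0122
```

```bash
python3 -c "
from h import *
slotpose()"
```

```text
holder in slot mm [-0.6313  0.9942  0.7305] rot err deg(tool) [-0.0732  0.0578 -0.0318] force tool [0.4407 0.6719 0.4112] [ 0.5104  1.773  -0.008 ] w 0.012163012561341132 q [ 0.8213  0.1027 -1.0125  1.2257 -0.4795 -2.1714]
```

>>> arm_command --motion '[[[0, 0, 0.8], [0, 0, 0], 0], [[0, 0, 0.8], [0, 0, 0], 0], [[0, 0, 0], [0, 0, 0], 0], [[0, 0, 0], [0, 0, 0], 0]]'

```text
t: 12.08
eef_pos: [0.5135, 0.2297, 0.1519]
ee_rot: [-2.616, 0.003, -1.798]
force: [-11.2, 0.6, 11.8]
width: 0.0121
```

```bash
python3 -c "
from h import *
slotpose()"
```

```text
holder in slot mm [-0.3295  1.9596  0.2156] rot err deg(tool) [-0.1351  0.2095 -0.0007] force tool [  1.86     3.631  -15.7188] [ 0.138   3.6907 -0.502 ] w 0.012071927650240484 q [ 0.8156  0.1035 -1.0138  1.2384 -0.4749 -2.1781]
```

The blade met the floor at the expected depth (16 N along the slot). I'll release and back out.

>>> arm_command --motion '[[[0, 0, -0.6], [0, 0, 0], 0], [[0, 0, 0], [0, 0, 0], 0.5], [[0, 0, 0], [0, 0, 0], 0.5], [[0, 0, 0], [0, 0, 0], 0.5], [[0, 0, 0], [0, 0, 0], 0.5], [[0, 0, 0], [0, 0, 0], 0.5], [[0, 0, 0], [0, 0, 0], 0.5], [[0, 0, -15], [0, 0, 0], 0.5], [[0, 0, -25], [0, 0, 0], 0.5], [[0, 0, -30], [0, 0, 0], 0.5], [[0, 0, -30], [0, 0, 0], 0.5], [[0, 0, 0], [0, 0, 0], 0.5], [[0, 0, 0], [0, 0, 0], 0.5]]'

```text
t: 13.17
eef_pos: [0.4641, 0.242, 0.2397]
ee_rot: [-2.616, 0.005, -1.797]
force: [-0.5, -0.6, -0.0]
width: 0.0437
```

```bash
python3 - <<'E'
from h import *
slotpose()
im=save("wrist","pics/w6.png"); s=save("side","pics/s6.png"); 
g=M+slotR().apply([0,0,.08])   # expected grip-top centre, slot z=140
print("expect side px",proj("side",g), "grip corners",[proj("side",M+slotR().apply([x,y,.08])).round(1) for x in(-.006,.006) for y in(-.025,.025)])
a=cv2.resize(im[60:460,120:520,::-1],(400,400));b=cv2.resize(s[120:240,240:360,::-1],(400,400),interpolation=cv2.INTER_CUBIC)
cv2.imwrite("pics/c6.png",np.hstack([a,b]))
E
```

```text
holder in slot mm [ -0.5065   2.7458 101.7174] rot err deg(tool) [-0.1245  0.3409 -0.0283] force tool [ 0.6379  0.2792 -0.1555] [0.4617 1.6635 0.0315] w 0.0436730477878372 q [ 1.1152 -0.0543 -0.8856  0.7778 -0.7684 -1.9234]
expect side px [278.1669 168.4105] grip corners [array([276.3, 176.2]), array([276.1, 162.8]), array([280.3, 174.2]), array([280. , 160.8])]
```

View pics/c6.png

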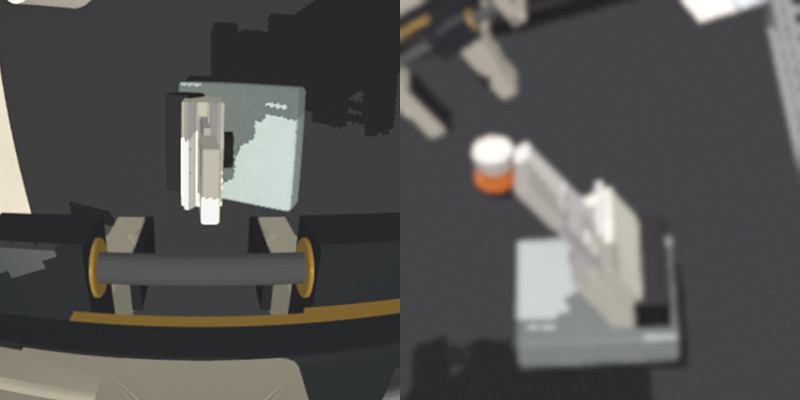

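```bash
python3 - <<'E'
from h import *
p,R=cur(); S=slotR()
im=cv2.imread("pics/w6.png")
c=cv2.resize(im[140:300,280:380],(500,800),interpolation=cv2.INTER_CUBIC)[:600]
cv2.imwrite("pics/c7.png",c)
def C(u,v,z):
    o,d=wray(120+u,60+v,p,R); o=S.inv().apply(o-M)+[0,0,.06]; d=S.inv().apply(d); return o+d*(z-o[2])/d[2]
for u,v,z in[(201,199,.14),(219,199,.14),(201,224,.14),(219,224,.14),(203,150,.14),(220,150,.14),(181,99,.058),(223,99,.058)]: print(u,v,C(u,v,z)*1000)
E
```

```text
201 199 [ -1.0811   4.9421 140.    ]
219 199 [-12.2648   4.9458 140.    ]
201 224 [ -1.0819  21.8448 140.    ]
219 224 [-12.5404  21.8609 140.    ]
203 150 [ -2.2755 -26.0827 140.    ]
220 150 [-12.4524 -26.1011 140.    ]
181 99 [ 15.1439 -50.8228  58.    ]
223 99 [-18.5992 -50.8423  58.    ]
```

View pics/c7.png

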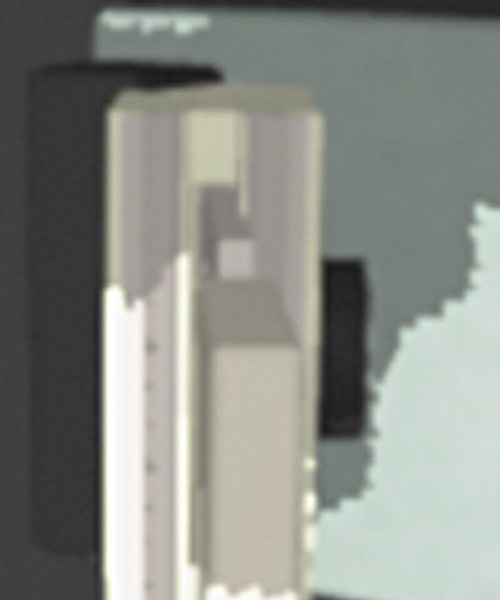

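```bash
python3 - <<'E'
from h import *
a=cv2.imread("pics/top0.png"); b=save("top","pics/t7.png")[:,:,::-1]
for n,(u,v,r) in dict(blank=(403,243,9),jar=(312,262,10),roll=(336,187,20),pot=(172,277,10),mouse=(312,313,20),bottle=(485,260,20)).items():
    f=lambda i:np.float32(cv2.cvtColor(np.ascontiguousarray(i[v-r:v+r,u-r:u+r]),cv2.COLOR_BGR2GRAY)); print(n,cv2.phaseCorrelate(f(a),f(b)))
s1=arm.grab_frame("side");print("side change",np.abs(s1[120:240,240:360].astype(int)-cv2.imread("pics/s6.png")[120:240,240:360,::-1]).mean())
print(arm.get_state()["t"],arm.get_state()["force"]); arm.job_done()
E
```

```text
blank ((-0.00593003764087463, -0.043925029595264675), 1.021535884818913)
jar ((0.03652885767227687, -0.054914962910912024), 0.9494211190938949)
roll ((-0.05608887418149067, 0.0006801255738828615), 0.9887934458255768)
pot ((0.05784682458758006, 0.004684873731838124), 0.8755683749914169)
mouse ((0.09849936446656926, -0.03466196001840771), 0.843051393032074)
bottle ((0.07250417497897388, -0.10640793621990596), 0.8871719577908516)
side change 1.2536342592592593
13.3667 [ 0.5128 -0.4091 -0.4119]
the job is handed in; nothing more can be done
```

I took the windowed holder out of the rack, slid it blade first into the leaning dock while gripping it, and let go once it reached the slot floor. I handed the job in at about 13.4 s; no verdict is reported.

**Insertion:** I felt almost no force on the way in. The blade then met the floor at the expected depth (calculated z about 0.2 mm), pressing with about 16 N. I opened the fingers and backed off about 100 mm, and the tool force fell to about zero.

**Final checks:**
- **Seating:** In the side view the top of the grip is where it should be for a fully home holder, and the holder was not moving.
- **Tilt:** It leans towards the robot within the slot's play. The top of the grip is about 6 mm off centre, so I estimate about 0.05 rad of tilt against the 0.1 limit, with the bottom edge 1–2 mm off centre.
- **Along the slot:** My last wrist measurement disagreed with the earlier ones. It put the grip about 2 mm off centre, and the slot block's edge also read about 6 mm out, so I did not trust it closely. Both are within the 8 mm allowed.
- **Other objects:** The blank holder, jar, paper roll, pot, mouse and bottle each moved less than about 0.15 pixel in the top view, so none shifted. I did not measure the red and turquoise look-alikes, but the arm met no resistance near them.

One joint (q3) came within about 0.006 rad of its limit at the bottom of the insertion, but stayed in range.

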